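# Unlock the medicine lock box by its dial and latch

### The job

Unlock the medicine lock box with the combination five - one - three: turn the dial right to five dots, left to one dot, then right to three dots, pausing half a second with the pointer squarely on each and not running well past five or one. Then turn the latch beside it right until it clicks over and stays unlocked, and let go. Leave the things standing round the box where they are.

Things in the scene. Friction and masses are not known exactly. Their poses are not given: they have to be found in the camera images.
- lockbox: Grey wedge-shaped medicine lock box, fixed, 220 deep x 300 wide mm, 40 high in front, 152 at the back. Origin: centre of its underside; x front to back, y to its left seen from the front, z up. Its front slopes at 27 deg, square to (-0.454, 0, 0.891) in this frame. Lower half: pale plate, dial left, latch right, axes 150 mm apart, square to the plate. Upper half: closed lid.
- plate (a point): Point on the sloping plate under the dial, on the dial's axis; does not turn with it. x up the slope, y left along the plate, z out of it along the axis. Round it on the plate, 57 mm from the axis, are six fixed groups of black dots (one to six dots, 2.6 mm proud), running from one dot at lower left over the top to six dots at lower right.
- dial_grip (a point): On the dial's axis, 34 mm out from the plate: height to grip. Steel disc 72 mm across, 10 thick, with a bar grip across it through the axis (50 long, 14 wide, 10 to 42 mm above the plate). This frame turns with the dial: z out, x along the bar to the pointer (dark nose on the disc, dark line on that half of the bar's top). Grip the bar's long sides.
- dial (a joint): Dial angle, rad. 0: pointer straight up the slope; grows as the dial turns left (counter-clockwise seen from outside), falls turning right. Dot groups at: one 2.40, two 1.44, three 0.48, four -0.48, five -1.44, six -2.40. Stops at +-2.95; starts between -0.5 and 1.5. Friction (0.06 N m) holds it where it is left.
- latch_grip (a point): On the latch's axis, 32 mm out from the plate: height to grip. Steel bar grip 46 long, 14 wide, 6 to 40 mm above the plate, on a 32 mm disc 8 thick. A flat catch arm, 12 wide, under 8 mm above the plate, reaches 76 mm from the axis along the bar, over the lid's edge while locked. This frame turns with the latch: z out, x along the bar to the arm's end.
- latch (a joint): Latch angle, rad: 0 locked, arm straight up the slope; grows turning right (clockwise from outside) to a stop at 1.02, unlocked. A sprung detent (0.2 to 0.3 N m) resists from 0.2 to 0.6, then snaps it on to the stop; let go before 0.6 it springs back. Its bolt is blocked at about 0.2 rad unless the dial is at three dots (within 0.2 rad); once turned it locks the dial there.
- ramekin_mid (a point): Bystander, loose: white ceramic ramekin, 80 mm across, 45 mm tall. Point at its centre, half-way up; z is up. Stands beside the lock box.
- vial_mid (a point): Bystander, loose: amber vial with a white cap, 38 mm across, 75 mm tall. Point at its centre, half-way up; z is up. Stands beside the lock box.
- cup_mid (a point): Bystander, loose: green plastic cup, 72 mm across, 90 mm tall. Point at its centre, half-way up; z is up. Stands beside the lock box.
- pillbox_mid (a point): Bystander, loose: flat stainless pillbox with a flap lid, 60 x 45 x 21 mm. Point at its centre, half-way up; z is up. Stands beside the lock box.
Mind the look-alikes: they are no part of the job. Several things look just like the part that bears vial_mid: the one meant starts farthest to the robot's right. Of the things that look like the part that bears ramekin_mid, the larger one is meant.

How it is judged:
By the outcome, as a careful person would: the job done as asked, in the order asked, and still so for the second after the job is handed in, with the robot touching nothing.
It also fails if it takes over 72 s, if anything falls off the work surface, if the arm or the gripper's body presses on something with over 40 N, if the wrist force passes 120 N, or if a joint passes its speed limit or range.

### The arm

A 7-joint arm with a two-finger parallel gripper is mounted at the origin on the work surface. World frame = base frame: x ahead of the robot, y to its left, z up, the work surface at z = 0. Lengths are in m, angles in rad, forces in N, time in s.
With the tool pointing down it reaches from about 0.425 to 1.025 m from the base axis. Payload 9.4 kg.
Tool frame: the origin (TCP) lies at the very end of the fingers, on their centre line; the grasp point (between the pads) lies 19 mm behind it; z points along the fingers, x is the direction in which the jaws open and shut, and the axes are right-handed (so a half turn about z gives the same grasp; the last joint's range is limited). The gripper opens to 93 mm and grips with 3 to 60 N. Pads are 15 mm wide; open, the fingers measure 128 mm over their backs; the gripper's body (75 mm by 188 mm) begins 65 mm behind the grasp point.
Start: joints at [1.247, 0.599, -0.003, 1.599, 0.002, 0.943, -0.08], TCP at [0.177, -0.703, 0.219] pointing down, gripper open.
Joint ranges: [-2.57, 2.57], [-0.35, 1.97], [-1.29, 1.29], [0.11, 2.56], [-1.05, 4.19], [0.11, 1.86], [-2.63, 2.63]. Speed limits (rad/s): [2.22, 2.22, 3.01, 3.01, 3.14, 3.14, 3.14].

### API

Orientations are given as a unit quaternion [x, y, z, w].
In Python, from bench import sensors, vision, job gives the robot as it stands.
- The arm moves only by the tool step_arm, never from a script. Its argument "increments" is a list that holds one entry, the list of rows, each a list of 7 numbers: the turn, a rotation vector about the tool's x, y, z in rad, then the shift along the tool's x, y, z in cm, then the closure, from 0 (fully open) to 1 (shut). In form: [[[wx, wy, wz, tx, ty, tz, jaw], ...]]. A call has 1 to 20 rows; each row shifts and turns the commanded pose from where the row before left it, along the tool's axes as they then stand; what a row does not reach is not made up. A row lasts 1/8 s, in which the tool goes at most 62.5 mm and 10.7 degrees, less where a joint would pass 70% of its speed; a pose out of reach is approached as far as the arm can. A call is refused whole if a number of a shift passes 6.25 or a number of a turn 0.188, either way. A call with a gripper value outside its range is refused whole. The fingers move at their own pace and stop on an object; "grip_force" is the grip in N (left out, the last holds). Time passes only in rows, so rows that do not move let the fingers close. It gives the time, the measured TCP pose, the force and the opening at its end, in the units of the state.
- sensors.get_obs(): the state, without advancing time (a new reading comes with each control period).
- vision.capture(name): name is "scene" or "top" or "wrist"; returns a dict with "pixels" (384x512x3 uint8, blue, green, red), "depth" (384x512 float32, m along the optical axis (not along the pixel's ray), 0 where there is no reading), "K" (3x3 intrinsics, pixels), "pose" (4x4, takes a point from camera to world coordinates). Camera axes: x right, y up, looking along -z (the intrinsics and any distortion apply to the point x, -y, -z); pixel columns grow to the right and rows downward; lengths in m; the calibration is good to about 2 mm. A picture is of the moment at which its call begins.
- job.job_done(): hands the job in, once; it reports no verdict.
The state is a dict: "time": time; "joint_pos": joint angles; "qvel": joint speeds; "tau": joint torques, N m; "position": TCP position; "eef_rot": TCP orientation; "force": force on the tool from outside, world axes, zero at the start; "ft_torque": the same for the moment, N m; "width": opening from 0.0 (shut) to 1.0 (fully open).
Only numpy, scipy, OpenCV 4.12 (cv2) and the standard library are available. Lean on these libraries where they do the work, as an engineer would, in place of code of your own. Each camera call takes 0.05 s, during which the arm holds its last target.

## Working session

There is one attempt and no reset: what is moved stays moved. The work goes in short steps, Python scripts to look and compute and a tool call to move; the robot and the scene stay as the last step left them, time stands still between calls to the robot, and variables do not carry over. Pictures are saved under pics/ and viewed, and the job is handed in when it is done.

Besides the shell and the picture viewer there is one more tool, called by a JSON object that holds its "api" and its "payload". step_arm: Moves the arm, as the interface text tells. Its arguments: {"type":"object","properties":{"increments":{"type":"array"},"grip_force":{"type":"number"}},"required":["increments"]}

```bash
ls; mkdir -p pics
python3 - <<'E'
from bench import sensors, vision, job
import cv2,numpy as np
o=sensors.get_obs(); print({k:np.round(v,4).tolist() for k,v in o.items()})
for n in ["scene","top","wrist"]:
    c=vision.capture(n); cv2.imwrite(f"pics/{n}0.png",c["pixels"]); np.savez(f"{n}0.npz",**c); print(n,c["K"].tolist(),np.round(c["pose"],4).tolist(), [k for k in c])
E
```

```text
pics
{'time': 0.0, 'joint_pos': [1.2473, 0.6001, -0.0026, 1.6001, 0.0018, 0.9429, -0.0798], 'qvel': [-0.0005, 0.0009, -0.0007, 0.0004, -0.0009, 0.0016, 0.0009], 'tau': [0.0004, -76.5049, 1.497, -25.2344, -0.0525, 0.0172, 0.0002], 'position': [0.177, -0.7026, 0.2178], 'eef_rot': [0.7888, -0.6147, -0.0007, -0.0004], 'force': [-0.1824, -0.4865, 0.4592], 'ft_torque': [0.0331, -0.0539, -0.0104], 'width': 0.9995}
scene [[353.2178400709848, 0.0, 259.9155455974816], [0.0, 353.2178400709848, 194.50147665763615], [0.0, 0.0, 1.0]] [[-0.8459, -0.3954, 0.3578, 0.8797], [0.5333, -0.6255, 0.5695, 0.5117], [-0.0014, 0.6726, 0.74, 0.7438], [0.0, 0.0, 0.0, 1.0]] ['pixels', 'depth', 'K', 'pose']
top [[408.7306635631677, 0.0, 249.79498549271997], [0.0, 408.7306635631677, 192.35369371040332], [0.0, 0.0, 1.0]] [[-0.0929, 0.9749, -0.2024, 0.3568], [-0.9957, -0.0905, 0.021, 0.0106], [0.0021, 0.2035, 0.9791, 1.1405], [0.0, 0.0, 0.0, 1.0]] ['pixels', 'depth', 'K', 'pose']
wrist [[288.9166573781966, 0.0, 254.72221002313603], [0.0, 288.9166573781966, 192.17151781196156], [0.0, 0.0, 1.0]] [[0.2433, 0.9284, 0.2809, 0.2556], [-0.97, 0.2332, 0.0691, -0.6832], [-0.0014, -0.2893, 0.9572, 0.3844], [0.0, 0.0, 0.0, 1.0]] ['pixels', 'depth', 'K', 'pose']
```

View pics/scene0.png

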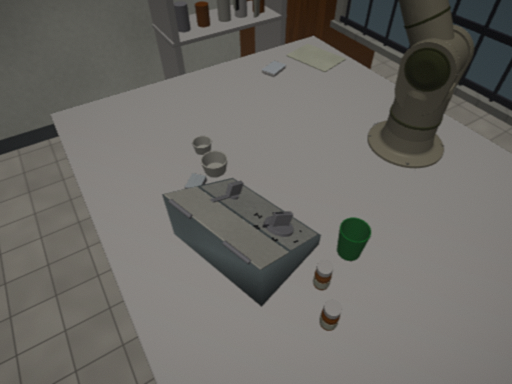

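View pics/top0.png

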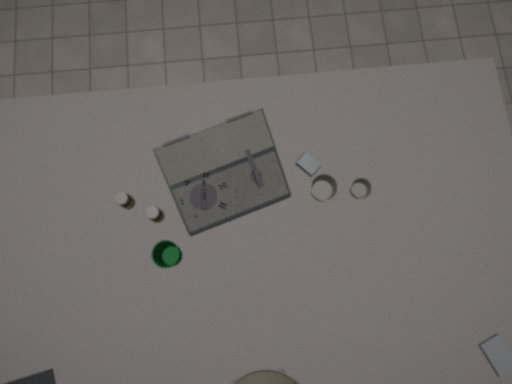

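View pics/wrist0.png

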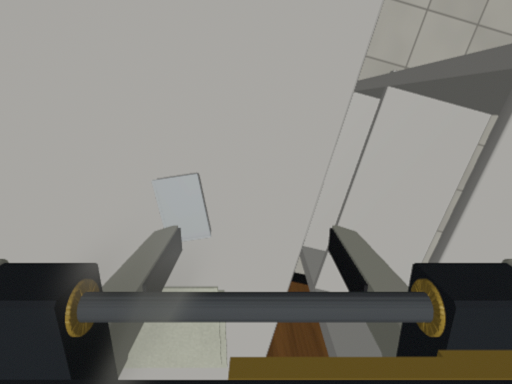

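The scene camera shows the box at centre, with the dial at about (278,224) and the latch at (230,190). In the top view the dial is near (204,195), the latch bar near (256,176), the cup at (167,254), the vials at (153,213) and (123,200), the ramekins at (322,188) and (360,189), and the pillbox at (309,162). I'll enlarge a crop.

Run:
```python
import cv2,numpy as np
t=cv2.imread("pics/top0.png"); 
c=cv2.convertScaleAbs(t[100:245,145:300],alpha=1.8); cv2.imwrite("pics/topcrop0.png",cv2.resize(c,None,fx=5,fy=4,interpolation=cv2.INTER_CUBIC) if 0 else cv2.resize(c,None,fx=4,fy=4,interpolation=cv2.INTER_CUBIC))
t=cv2.imread("pics/scene0.png"); 
c=cv2.convertScaleAbs(t[170:300,155:330],alpha=1.8); cv2.imwrite("pics/scenecrop0.png",cv2.resize(c,None,fx=4,fy=4,interpolation=cv2.INTER_CUBIC))
```

```text
(no output)
```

View pics/topcrop0.png

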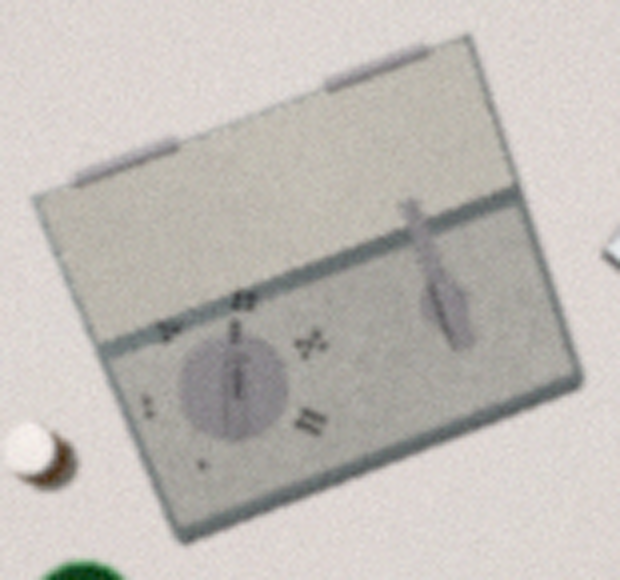

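View pics/scenecrop0.png

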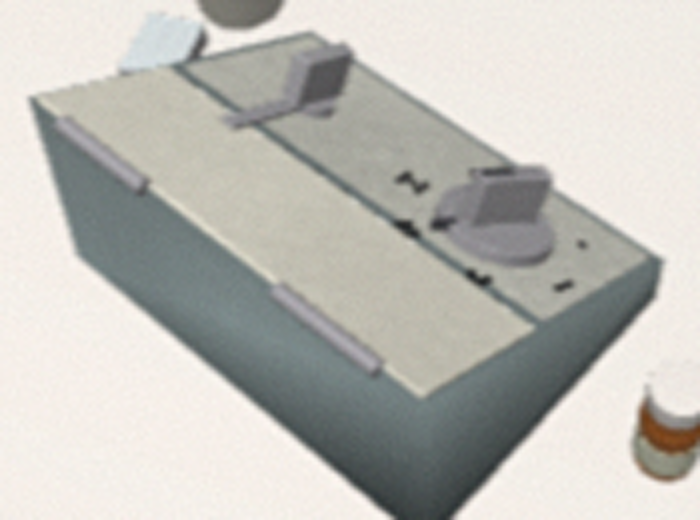

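```bash
cat > h.py <<'E'
import numpy as np,cv2
from scipy.spatial.transform import Rotation as R
from scipy.optimize import least_squares
def load(n): return dict(np.load(n+".npz"))
def proj(c,P):
    P=np.atleast_2d(P); T=np.linalg.inv(c["pose"]); q=P@T[:3,:3].T+T[:3,3]
    q=q*[1,-1,-1]; u=q@c["K"].T; return u[:,:2]/u[:,2:]
def ray(c,uv):
    uv=np.atleast_2d(uv); d=np.c_[uv,np.ones(len(uv))]@np.linalg.inv(c["K"]).T*[1,-1,-1]
    return c["pose"][:3,3], d@c["pose"][:3,:3].T
def onplane(c,uv,p0,n):
    o,d=ray(c,uv); t=((p0-o)@n)/(d@n); return o+d*t[:,None]
def cloud(c):
    v,u=np.mgrid[:384,:512]; d=np.c_[u.ravel(),v.ravel(),np.ones(u.size)]@np.linalg.inv(c["K"]).T*[1,-1,-1]
    P=d*c["depth"].ravel()[:,None]; return (P@c["pose"][:3,:3].T+c["pose"][:3,3]).reshape(384,512,3)
E
python3 - <<'E'
from h import *
t=load("top0"); s=load("scene0")
B=np.array([[.11,.15,.152],[.11,-.15,.152],[-.11,-.15,.04],[-.11,.15,.04]])
ut=np.array([[35,197],[470,37],[575,372],[180,528]])/4+[145,100]
us=np.array([[422,397],[35,97],[312,35],[660,260]])/4+[155,170]
def W(p,X): 
    c,s_=np.cos(p[2]),np.sin(p[2]); return X@np.array([[c,-s_,0],[s_,c,0],[0,0,1]]).T+[p[0],p[1],0]
for sets in ([(t,ut)],[(s,us)],[(t,ut),(s,us)]):
    f=lambda p: np.concatenate([(proj(c,W(p,B))-u).ravel() for c,u in sets])
    r=least_squares(f,[.55,.1,.3]); print(r.x, np.round(r.fun,1))
p=r.x
# cloud check: plane
C=cloud(t); 
Rz=R.from_euler('z',p[2]).as_matrix()
L=(C.reshape(-1,3)-[p[0],p[1],0])@Rz
m=(abs(L[:,0])<.1)&(abs(L[:,1])<.14)
n=np.array([-np.sin(np.radians(27)),0,np.cos(np.radians(27))])
h=(L-[-.11,0,.04])@n
print("plane med",np.percentile(h[m],[5,25,50,75,95]))
# elevated parts: slope coords
ex=np.array([np.cos(np.radians(27)),0,np.sin(np.radians(27))])
a=(L-[-.11,0,.04])@ex
for lo,hi,nm in ((.0,.15,"dial"),(-.15,0,"latch")):
    k=m&(h>.025)&(h<.06)&(L[:,1]>lo)&(L[:,1]<hi); print(nm,k.sum(),"slope",a[k].mean(),a[k].min(),a[k].max(),"y",L[k,1].mean(),L[k,1].min(),L[k,1].max(),"h",h[k].max())
# table height
k=(C[...,2]<.02); print("table z",np.median(C[k][:,2]))
# dots, centre
o=np.array([-.11,0,.04])
P0=W(p,o[None])[0]; nw=Rz@n
dots=np.array([[202,465],[148,407],[170,331],[243,301],[312,344],[312,421]])/4+[145,100]
Q=(onplane(t,dots,P0+nw*.0026,nw)-[p[0],p[1],0])@Rz-o
print(np.round(np.c_[Q@ex,Q[:,1]],4))
pts=np.array([[202,465],[202,465]])
E
```

```text
[0.63337218 0.04861745 0.28425709] [-1.2 -0.9  0.2 -1.8  2.6  0.7 -1.4  1.9]
[0.6317796  0.04780957 0.28165041] [ 0.6  1.6 -1.5 -1.   0.1 -1.7  0.8 -0.4]
[0.63252038 0.0482843  0.28309142] [-1.  -0.7  0.4 -1.5  2.7  1.1 -1.3  2.2  0.5  1.9 -1.8 -0.7 -0.2 -1.5
  0.7 -0.2]
plane med [-2.25048624e-03  4.29226788e-05  1.67501089e-03  3.49644586e-03
  9.89326135e-03]
dial 119 slope 0.08646754884131432 0.05873488546257847 0.10963421017096034 y 0.07718014337194434 0.0627730865412176 0.091220708848168 h 0.047814862529722446
latch 103 slope 0.08658127295857504 0.06220851709061756 0.10807146559156039 y -0.07202424656988493 -0.07989976322861549 -0.06538102502986405 h 0.04361114743900277
table z -0.0011510360535385011
[[0.0407 0.1148]
 [0.0911 0.1331]
 [0.1334 0.1012]
 [0.1349 0.05  ]
 [0.0913 0.0178]
 [0.0417 0.0361]]
```

```bash
cat >> h.py <<'E'
p=np.array([.6325,.0483,.283])
Rz=R.from_euler('z',p[2]).as_matrix(); a27=np.radians(27)
ex=Rz@[np.cos(a27),0,np.sin(a27)]; ey=Rz@[0,1,0]; nw=Rz@[-np.sin(a27),0,np.cos(a27)]
F=np.array([p[0],p[1],0])+Rz@[-.11,0,.04]
SL,YD=.0835,.0755
def pl(a,y,h): return F+a*ex+y*ey+h*nw     # slope, left, out
def toolR(phi): # tool x at angle phi ccw from up-slope seen from outside
    x=np.cos(phi)*ex+np.sin(phi)*ey; z=-nw; return np.c_[x,np.cross(z,x),z]
def delta(target,Rt,obs):
    Rc=R.from_quat(obs["eef_rot"]); Rt=R.from_matrix(Rt)
    return (Rc.inv()*Rt).as_rotvec(), Rc.as_matrix().T@(target-np.array(obs["position"]))*100
E
python3 - <<'E'
from h import *
t=load("top0"); 
crop=lambda *q: np.array(q)/4+[145,100]
for h,q in ((.012,[(236,332)]),(.042,[(241,352),(238,397),(244,355),(235,432)])):
    Q=onplane(t,crop(*q),F+nw*h,nw)-F
    for r in Q: print(h,np.round([r@ex-SL,r@ey-YD],4),"ang",np.arctan2(r@ey-YD,r@ex-SL))
# bystanders on table
C=cloud(t)
for n,u,v in (("cup",167,254),("vial1",153,213),("vial2",123,200),("ram",322,188),("ram2",360,189),("pill",309,162)):
    print(n,np.round(C[v,u],3))
print("dial grip",pl(SL,YD,.034),"latch",pl(SL,YD-.15,.032))
# rectified plate view
H=[];D=[]
E
```

```text
0.012 [ 0.0358 -0.0141] ang -0.3759001927535219
0.042 [ 0.0292 -0.013 ] ang -0.41972701235900467
0.042 [ 0.0024 -0.0008] ang -0.32852887294406363
0.042 [ 0.0267 -0.0141] ang -0.48609931254389177
0.042 [-0.0185  0.0092] ang 2.6810606671864563
cup [0.44  0.23  0.003]
vial1 [0.546 0.247 0.072]
vial2 [0.588 0.324 0.075]
ram [ 0.585 -0.22   0.004]
ram2 [ 0.571 -0.325  0.011]
pill [ 0.661 -0.189  0.02 ]
dial grip [0.56241106 0.10654542 0.10820243] latch [ 0.60516856 -0.03723435  0.10642042]
```

```bash
cat >> h.py <<'E'
def rows(pos,rot,poses,jaw,rd=3,td=2):
    """poses list of (p,Rmat); prints rounded tool increments, rounding errors not accumulated"""
    P=np.array(pos);Q=R.from_quat(rot); out=[]
    for (tp,tR) in poses:
        w=np.round((Q.inv()*R.from_matrix(tR)).as_rotvec(),rd); t=np.round(Q.as_matrix().T@(tp-P)*100,td)
        P=P+Q.as_matrix()@t/100; Q=Q*R.from_rotvec(w); out.append([*(w+0.),*(t+0.),jaw])
    print("["+",".join("["+",".join(f"{x:g}" for x in r)+"]" for r in out)+"]", "max", np.abs(np.array(out)).max(0)); return P,Q
E
python3 - <<'E'
from h import *
from bench import sensors
o=sensors.get_obs()
N=20
R0=R.from_quat(o["eef_rot"]); 
tgt=pl(SL,YD,.16); Rt=R.from_matrix(toolR(-.4+np.pi/2))
h0=-1.324; p0=np.array(o["position"])
# polar interpolation
r0,a0=np.hypot(*p0[:2]),np.arctan2(p0[1],p0[0]); r1,a1=np.hypot(*tgt[:2]),np.arctan2(tgt[1],tgt[0])
print(tgt,r1,a1)
Rd=Rt*R0.inv(); 
# decompose: yaw first then tilt
yaw=2.77
rest=(Rt*(R.from_euler('z',yaw)*R0).inv()).as_rotvec(); print(rest)
ps=[]
for i in range(1,N+1):
    s=i/N; r=r0+(r1-r0)*s; a=a0+(a1-a0)*s; z=p0[2]+(tgt[2]-p0[2])*s+.10*np.sin(np.pi*s)
    ps.append((np.array([r*np.cos(a),r*np.sin(a),z]),(R.from_rotvec(rest*s)*R.from_euler('z',yaw*s)*R0).as_matrix()))
P,Q=rows(o["position"],o["eef_rot"],ps,0,2,1); print(P,Q.as_matrix()@[0,0,1],-nw)
E
```

```text
[0.50748367 0.09057225 0.22046925] 0.5155026760762194 0.1766136867130135
[ 0.13098193 -0.45302585  0.00785129]
[[0.02,0,-0.14,-1.2,-5.4,-1.6,0],[0.03,0.01,-0.14,-1,-5.3,-1.4,0],[0.02,0,-0.14,-0.5,-5.4,-1.2,0],[0.02,0.01,-0.14,-0.2,-5.3,-1,0],[0.02,0.02,-0.13,0.2,-5.3,-0.8,0],[0.02,0.01,-0.14,0.4,-5.2,-0.5,0],[0.01,0.02,-0.14,0.7,-5,-0.3,0],[0.02,0.02,-0.14,1,-4.9,0,0],[0,0.02,-0.14,1.3,-4.7,0.3,0],[0.01,0.02,-0.14,1.4,-4.6,0.5,0],[0,0.03,-0.14,1.7,-4.4,0.7,0],[0,0.02,-0.14,1.8,-4.2,0.9,0],[0,0.02,-0.14,2,-4,1.1,0],[-0.01,0.03,-0.13,2.1,-3.9,1.2,0],[0,0.02,-0.14,2.1,-3.7,1.4,0],[-0.02,0.02,-0.14,2.4,-3.6,1.4,0],[-0.01,0.02,-0.14,2.4,-3.5,1.4,0],[-0.02,0.01,-0.14,2.6,-3.3,1.4,0],[-0.02,0.02,-0.14,2.7,-3.2,1.3,0],[-0.02,0.01,-0.14,2.9,-3,1.2,0]] max [0.03 0.03 0.14 2.9  5.4  1.6  0.  ]
[0.50753743 0.09061529 0.22043297] [ 0.43592273  0.1275987  -0.89089278] [ 0.43593169  0.1267712  -0.89100652]
```

What could be mistaken for the dial in the top view: the latch bar at (256,176), with its catch arm reaching over the lid edge, and the dial at (204,195), with its disc and ringed dots. The 4x crop confirms that the dial is the disc with dots, on the left. The vials (153,213)/(123,200) and ramekins (322,188)/(360,189) only have to be avoided. Moving to a standoff.

{"api": "step_arm", "payload": {"increments": [[[0.02, 0, -0.14, -1.2, -5.4, -1.6, 0], [0.03, 0.01, -0.14, -1, -5.3, -1.4, 0], [0.02, 0, -0.14, -0.5, -5.4, -1.2, 0], [0.02, 0.01, -0.14, -0.2, -5.3, -1, 0], [0.02, 0.02, -0.13, 0.2, -5.3, -0.8, 0], [0.02, 0.01, -0.14, 0.4, -5.2, -0.5, 0], [0.01, 0.02, -0.14, 0.7, -5, -0.3, 0], [0.02, 0.02, -0.14, 1, -4.9, 0, 0], [0, 0.02, -0.14, 1.3, -4.7, 0.3, 0], [0.01, 0.02, -0.14, 1.4, -4.6, 0.5, 0], [0, 0.03, -0.14, 1.7, -4.4, 0.7, 0], [0, 0.02, -0.14, 1.8, -4.2, 0.9, 0], [0, 0.02, -0.14, 2, -4, 1.1, 0], [-0.01, 0.03, -0.13, 2.1, -3.9, 1.2, 0], [0, 0.02, -0.14, 2.1, -3.7, 1.4, 0], [-0.02, 0.02, -0.14, 2.4, -3.6, 1.4, 0], [-0.01, 0.02, -0.14, 2.4, -3.5, 1.4, 0], [-0.02, 0.01, -0.14, 2.6, -3.3, 1.4, 0], [-0.02, 0.02, -0.14, 2.7, -3.2, 1.3, 0], [-0.02, 0.01, -0.14, 2.9, -3, 1.2, 0]]], "grip_force": 30}}

```text
time: 2.65
position: [0.5192, 0.0652, 0.2291]
eef_rot: [0.754, 0.616, 0.207, 0.095]
force: [-0.0, -0.4, 0.2]
width: 0.999
```

Run:
```python
from bench import sensors, vision, job
import cv2,numpy as np
o=sensors.get_obs(); print({k:np.round(v,3).tolist() for k,v in o.items()})
for n in ["wrist"]:
    c=vision.capture(n); cv2.imwrite(f"pics/{n}1.png",c["pixels"]); np.savez(f"{n}1.npz",**c)
o=sensors.get_obs(); print({k:np.round(v,3).tolist() for k,v in o.items()})
```

```text
{'time': 2.65, 'joint_pos': [0.127, 0.249, -0.426, 2.362, 0.867, 0.14, 0.268], 'qvel': [-1.027, -0.016, 0.724, 0.256, 2.233, -0.272, -2.056], 'tau': [7.514, -40.206, -4.551, -18.089, -4.227, -1.098, 4.286], 'position': [0.519, 0.065, 0.229], 'eef_rot': [0.754, 0.616, 0.207, 0.095], 'force': [-0.039, -0.392, 0.222], 'ft_torque': [-0.097, 0.212, -0.004], 'width': 0.999}
{'time': 2.7, 'joint_pos': [0.12, 0.25, -0.425, 2.364, 0.889, 0.138, 0.25], 'qvel': [0.114, 0.001, -0.084, -0.052, -0.486, 0.059, 0.44], 'tau': [2.653, -39.638, 1.263, -20.719, -4.402, -0.532, 3.833], 'position': [0.519, 0.068, 0.229], 'eef_rot': [0.751, 0.619, 0.207, 0.095], 'force': [-1.721, 2.248, -1.384], 'ft_torque': [0.056, 0.45, 0.08], 'width': 0.997}
```

View pics/wrist1.png

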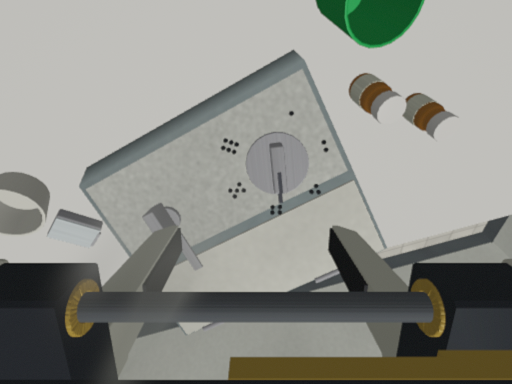

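The wrist image shows the dial at (277,163) with its pointer toward four dots at (276,210), and the latch at (170,220). The arm fell short of the target, so I'll correct to a closer standoff.

```bash
cat > d.py <<'E'
from h import *
from bench import sensors
import sys
a,y,h,phi,N,jaw=[float(x) for x in sys.argv[1:7]]; N=int(N)
o=sensors.get_obs(); tgt=pl(a,y,h); Rt=R.from_matrix(toolR(phi)); R0=R.from_quat(o["eef_rot"])
rv=(R0.inv()*Rt).as_rotvec(); print("rotvec",np.round(rv,3))
p0=np.array(o["position"])
rows(p0,o["eef_rot"],[(p0+(tgt-p0)*i/N,(R0*R.from_rotvec(rv*i/N)).as_matrix()) for i in range(1,N+1)],jaw,3,2)
E
cat > st.py <<'E'
from h import *
from bench import sensors
o=sensors.get_obs(); P=np.array(o["position"])-F; M=R.from_quat(o["eef_rot"]).as_matrix()
print("t",o["time"],"slope %.4f y %.4f h %.4f"%(P@ex-SL,P@ey-YD,P@nw),"phi %.3f"%np.arctan2(M[:,0]@ey,M[:,0]@ex),"tilt",np.round(M.T@-nw,3),"q",np.round(o["joint_pos"],2),"F tool",np.round(M.T@o["force"],1),"T",np.round(M.T@o["ft_torque"],2),"w",round(o["width"],3))
E
python3 st.py; python3 d.py .0835 .0755 .09 1.17 8 0
```

```text
t 2.7 slope 0.0076 y -0.0249 h 0.1653 phi 1.099 tilt [0.015 0.005 1.   ] q [ 0.12  0.25 -0.42  2.36  0.89  0.14  0.25] F tool [ 1.7 -2.6  0.8] T [ 0.46 -0.01  0.  ] w 0.997
rotvec [-0.006  0.015 -0.071]
[[-0.001,0.002,-0.009,0.25,-0.22,0.94,0],[0,0.002,-0.009,0.25,-0.22,0.94,0],[-0.001,0.002,-0.009,0.24,-0.22,0.94,0],[-0.001,0.002,-0.009,0.25,-0.21,0.94,0],[-0.001,0.001,-0.009,0.25,-0.22,0.94,0],[0,0.002,-0.009,0.25,-0.21,0.94,0],[-0.001,0.002,-0.009,0.25,-0.21,0.94,0],[-0.001,0.002,-0.008,0.25,-0.21,0.94,0]] max [0.001 0.002 0.009 0.25  0.22  0.94  0.   ]
```

{"api": "step_arm", "payload": {"increments": [[[0, 0.002, -0.009, 0.25, -0.22, 0.94, 0], [0, 0.002, -0.009, 0.25, -0.22, 0.94, 0], [-0.001, 0.002, -0.009, 0.25, -0.22, 0.94, 0], [-0.001, 0.002, -0.009, 0.25, -0.22, 0.94, 0], [-0.001, 0.002, -0.009, 0.25, -0.22, 0.94, 0], [-0.001, 0.002, -0.009, 0.25, -0.22, 0.94, 0], [-0.001, 0.002, -0.009, 0.25, -0.21, 0.94, 0], [-0.001, 0.001, -0.008, 0.25, -0.21, 0.94, 0], [0, 0, 0, 0, 0, 0, 0], [0, 0, 0, 0, 0, 0, 0]]]}}

```text
time: 3.95
position: [0.5401, 0.0947, 0.1593]
eef_rot: [0.732, 0.64, 0.21, 0.1]
force: [-0.3, 0.2, -0.4]
width: 0.999
```

```bash
python3 st.py
python3 - <<'E'
from bench import sensors, vision, job
import cv2,numpy as np
c=vision.capture("wrist"); cv2.imwrite("pics/wrist2.png",c["pixels"]); np.savez("wrist2.npz",**c)
from h import *
# rectified plate view centred at estimated dial axis, at height 0: up=slope up, left=left, 4px/mm? 
def rect(c,h,a0,y0,half=.075,px=4000):
    n=int(2*half*px); 
    g=np.array([[a0+half,y0+half],[a0+half,y0-half],[a0-half,y0-half],[a0-half,y0+half]])
    src=proj(c,np.array([pl(a,y,h) for a,y in g])).astype(np.float32)
    M=cv2.getPerspectiveTransform(src,np.array([[0,0],[n,0],[n,n],[0,n]],np.float32))
    im=cv2.warpPerspective(c["pixels"],M,(n,n),flags=cv2.INTER_CUBIC)
    cv2.line(im,(n//2-10,n//2),(n//2+10,n//2),(0,0,255),1);cv2.line(im,(n//2,n//2-10),(n//2,n//2+10),(0,0,255),1)
    return im
cv2.imwrite("pics/rect0.png",rect(c,.0026,SL,YD)); cv2.imwrite("pics/rect42.png",rect(c,.042,SL,YD,.05,8000)[::2,::2])
E
```

```text
t 3.95 slope 0.0011 y -0.0052 h 0.0908 phi 1.155 tilt [ 0.004 -0.001  1.   ] q [ 0.17  0.45 -0.6   2.39  1.96  0.29 -0.79] F tool [ 0.1 -0.4  0.3] T [ 0.28 -0.13  0.01] w 0.999
```

View pics/rect0.png

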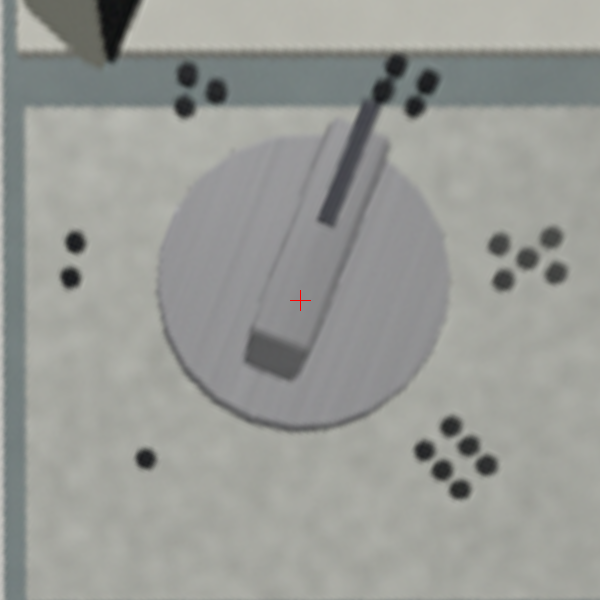

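View pics/rect42.png

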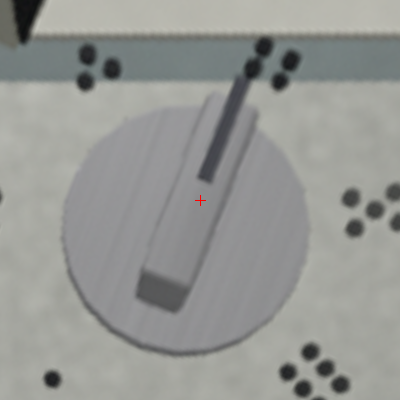

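View pics/wrist2.png

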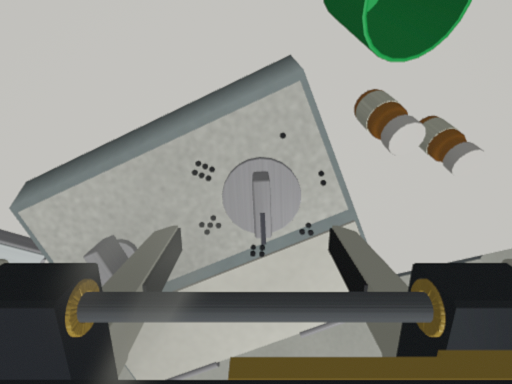

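Run:
```python
from h import *
c=load("wrist2"); s=load("scene0"); t=load("top0")
for n,c_ in (("w",c),("s",s),("t",t)):
    C=cloud(c_).reshape(-1,3)-F; a,y,h=C@ex,C@ey,C@nw
    k=(a>.01)&(a<.11)&(abs(y)<.14)&(abs(h)<.012)&(np.hypot(a-SL,y-YD)>.045)&(np.hypot(a-SL,y+.0745)>.04); print(n,k.sum(),np.median(h[k]), np.polyfit(a[k],h[k],1), np.polyfit(y[k],h[k],1))
    k=(h>.036)&(h<.05)&(np.hypot(a-SL,y-YD)<.04); print("  bartop h",np.median(h[k]),"c",np.median(a[k])-SL,np.median(y[k])-YD)
def rect(c,h,a0,y0,half=.075,px=4000):
    n=int(2*half*px); g=np.array([[a0+half,y0+half],[a0+half,y0-half],[a0-half,y0-half],[a0-half,y0+half]])
    src=proj(c,np.array([pl(a,y,h) for a,y in g])).astype(np.float32)
    return cv2.warpPerspective(c["pixels"],cv2.getPerspectiveTransform(src,np.array([[0,0],[n,0],[n,n],[0,n]],np.float32)),(n,n),flags=cv2.INTER_CUBIC)
cv2.imwrite("pics/rs.png",np.hstack([rect(s,.0026,SL,YD,.075,2600),rect(t,.0026,SL,YD,.075,2600)]))
```

```text
w 18744 0.001011455506294964 [0.0022755  0.00093052] [0.00140959 0.0010134 ]
  bartop h 0.04202436756339337 c 0.0009871529057526307 0.0002854283089593207
s 1107 0.0011642450768822724 [0.00068761 0.00116436] [0.00306663 0.00116682]
  bartop h 0.04167811590248075 c 0.008823948828959274 0.00011085085240930548
t 2398 0.0005772198523357837 [-0.00082527  0.00062823] [0.00190737 0.00059196]
  bartop h 0.04155578752020676 c 0.0011583735294182773 0.0020147507826081545
```

View pics/rs.png

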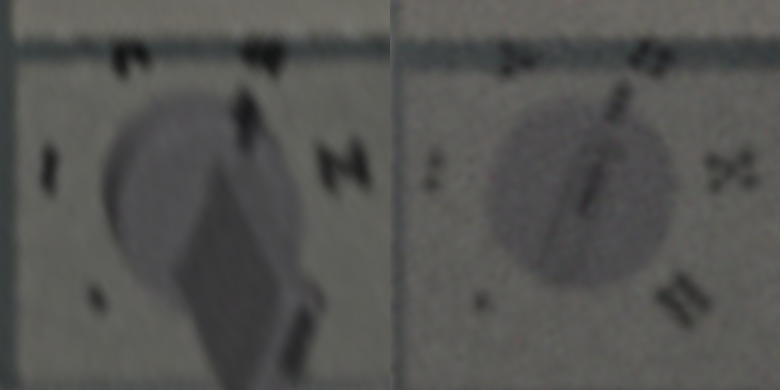

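Using all three cameras on the dots, the dial axis is about 2.3 mm further up-slope than my estimate and the plate about 0.9 mm higher. Dial angle is about −0.375. I'll update and descend.

```bash
sed -i 's/SL,YD=.0835,.0755/SL,YD=.0858,.0755; F=F+.0009*nw/' h.py; python3 st.py; python3 d.py .0858 .0755 .016 1.196 8 0
```

```text
t 4.0 slope -0.0010 y -0.0051 h 0.0900 phi 1.156 tilt [ 0.004 -0.001  1.   ] q [ 0.17  0.45 -0.6   2.39  1.96  0.29 -0.79] F tool [0.3 0.5 0.4] T [ 0.28 -0.16 -0.02] w 1.001
rotvec [ 0.001  0.004 -0.04 ]
[[0,0,-0.005,0.07,-0.01,0.92,0],[0,0.001,-0.005,0.06,-0.02,0.93,0],[0,0,-0.005,0.07,-0.01,0.92,0],[0.001,0.001,-0.005,0.07,-0.02,0.93,0],[0,0,-0.005,0.06,-0.01,0.92,0],[0,0.001,-0.005,0.07,-0.01,0.93,0],[0,0,-0.005,0.06,-0.01,0.92,0],[0,0.001,-0.005,0.07,-0.02,0.93,0]] max [0.001 0.001 0.005 0.07  0.02  0.93  0.   ]
```

{"api": "step_arm", "payload": {"increments": [[[0, 0, -0.01, 0.25, -0.06, 0.8, 0], [0, 0.001, -0.01, 0.25, -0.05, 0.8, 0], [0, 0.001, -0.01, 0.03, 0, 0.9, 0], [0, 0.001, -0.01, 0, 0, 1, 0], [0, 0.001, 0, 0, 0, 1, 0], [0, 0, 0, 0, 0, 1, 0], [0, 0, 0, 0, 0, 0.95, 0], [0, 0, 0, 0, 0, 0.95, 0], [0, 0, 0, 0, 0, 0, 0]]]}}

```text
time: 5.12
position: [0.5717, 0.11, 0.0928]
eef_rot: [0.718, 0.655, 0.21, 0.103]
force: [-0.5, -0.4, -0.9]
width: 1.002
```

```bash
python3 st.py
```

```text
t 5.125 slope -0.0004 y 0.0007 h 0.0149 phi 1.196 tilt [-0.001  0.     1.   ] q [ 0.19  0.64 -0.69  2.37  2.13  0.47 -0.89] F tool [-0.6 -0.8  0.5] T [ 0.32 -0.15 -0.  ] w 1.002
```

{"api": "step_arm", "payload": {"increments": [[[0, 0, 0, 0, 0, 0, 1], [0, 0, 0, 0, 0, 0, 1], [0, 0, 0, 0, 0, 0, 1], [0, 0, 0, 0, 0, 0, 1], [0, 0, 0, 0, 0, 0, 1], [0, 0, 0, 0, 0, 0, 1]]], "grip_force": 40}}

```text
time: 5.88
position: [0.5718, 0.1099, 0.0937]
eef_rot: [0.718, 0.655, 0.21, 0.103]
force: [0.0, 0.2, 0.4]
width: 0.403
```

```bash
python3 st.py
```

```text
t 5.875 slope -0.0000 y 0.0006 h 0.0157 phi 1.197 tilt [-0.001 -0.001  1.   ] q [ 0.19  0.64 -0.69  2.37  2.13  0.47 -0.89] F tool [ 0.2  0.2 -0.3] T [ 0.31 -0.07  0.05] w 0.403
```

Slow fingers; keep closing.

{"api": "step_arm", "payload": {"increments": [[[0, 0, 0, 0, 0, 0, 1], [0, 0, 0, 0, 0, 0, 1], [0, 0, 0, 0, 0, 0, 1], [0, 0, 0, 0, 0, 0, 1]]]}}

```text
time: 6.38
position: [0.5717, 0.1098, 0.0936]
eef_rot: [0.718, 0.655, 0.21, 0.103]
force: [0.0, 0.2, 0.1]
width: 0.149
```

```bash
python3 st.py
```

```text
t 6.375 slope -0.0001 y 0.0005 h 0.0156 phi 1.196 tilt [-0.    -0.001  1.   ] q [ 0.19  0.64 -0.69  2.37  2.13  0.47 -0.89] F tool [ 0.2  0.  -0.1] T [ 0.26 -0.2  -0.01] w 0.149
```

Gripped (13.9 mm). Turning right toward five.

{"api": "step_arm", "payload": {"increments": [[[0, 0, 0.06, 0, 0, 0, 1], [0, 0, 0.12, 0, 0, 0, 1], [0, 0, 0.12, 0, 0, 0, 1], [0, 0, 0.12, 0, 0, 0, 1], [0, 0, 0.12, 0, 0, 0, 1], [0, 0, 0.12, 0, 0, 0, 1], [0, 0, 0.12, 0, 0, 0, 1], [0, 0, 0.08, 0, 0, 0, 1], [0, 0, 0.04, 0, 0, 0, 1], [0, 0, 0, 0, 0, 0, 1]]]}}

```text
time: 7.62
position: [0.5719, 0.1102, 0.0938]
eef_rot: [0.932, 0.278, 0.234, 0.001]
force: [1.2, 1.1, 1.7]
width: 0.147
```

```bash
python3 st.py;  python3 - <<'E'
from bench import vision
import cv2,numpy as np
c=vision.capture("wrist"); cv2.imwrite("pics/wrist3.png",c["pixels"]); np.savez("wrist3.npz",**c)
E
```

```text
t 7.625 slope 0.0002 y 0.0008 h 0.0156 phi 0.297 tilt [-0.002  0.     1.   ] q [ 0.34  0.72 -0.93  2.36  1.96  0.62 -1.6 ] F tool [ 2.2 -0.  -0.9] T [ 0.09 -0.05  0.04] w 0.147
```

View pics/wrist3.png

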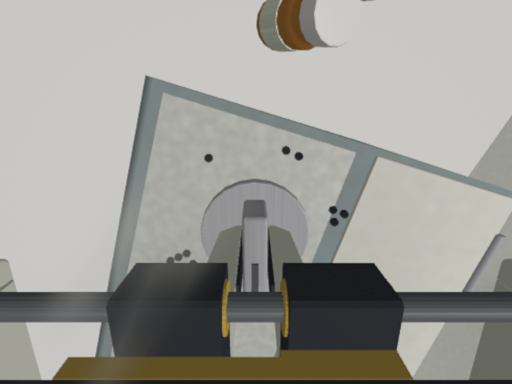

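{"api": "step_arm", "payload": {"increments": [[[0, 0, 0.07, 0, 0, 0, 1], [0, 0, 0.06, 0, 0, 0, 1], [0, 0, 0.036, 0, 0, 0, 1], [0, 0, 0, 0, 0, 0, 1], [0, 0, 0, 0, 0, 0, 1], [0, 0, 0, 0, 0, 0, 1]]]}}

```text
time: 8.43
position: [0.572, 0.1102, 0.0938]
eef_rot: [0.951, 0.2, 0.233, -0.018]
force: [2.8, 2.1, 0.4]
width: 0.149
```

```bash
python3 st.py;  python3 - <<'E'
from bench import vision
import cv2,numpy as np
for n in ("top","scene"):
    c=vision.capture(n); np.savez(n+"4.npz",**c)
    a,b=((100,245),(145,300)) if n=="top" else ((170,300),(155,330))
    cv2.imwrite(f"pics/{n}4.png",cv2.resize(cv2.convertScaleAbs(c["pixels"][a[0]:a[1],b[0]:b[1]],alpha=1.8),None,fx=4,fy=4,interpolation=cv2.INTER_CUBIC))
E
```

```text
t 8.425 slope 0.0002 y 0.0008 h 0.0156 phi 0.131 tilt [-0.001  0.     1.   ] q [ 0.36  0.74 -0.97  2.36  1.94  0.64 -1.74] F tool [ 3.2 -0.8  1.1] T [0.24 0.3  0.01] w 0.149
```

View pics/scene4.png

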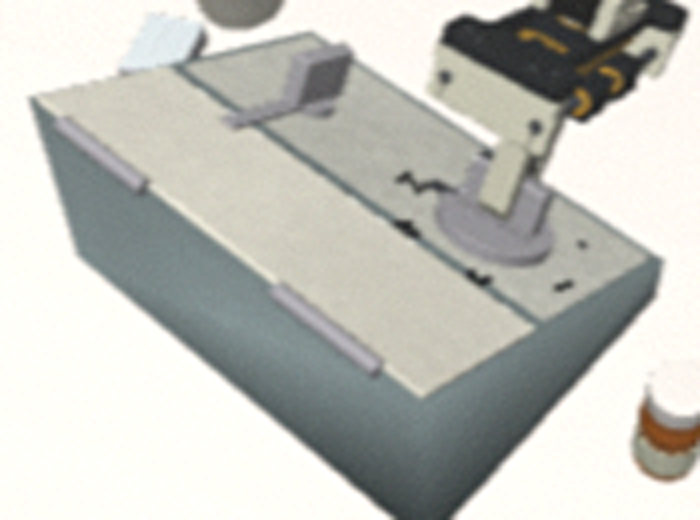

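View pics/top4.png

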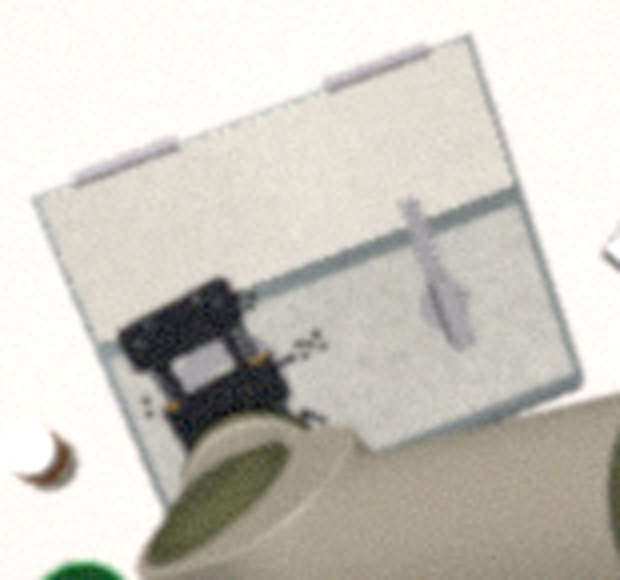

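Pointer sits on five: in the scene crop the nose at (440,185) aims at the five-dot group at (412,182). Holding a bit more, then turning left.

{"api": "step_arm", "payload": {"increments": [[[0, 0, 0, 0, 0, 0, 1], [0, 0, 0, 0, 0, 0, 1], [0, 0, 0, 0, 0, 0, 1], [0, 0, -0.06, 0, 0, 0, 1], [0, 0, -0.12, 0, 0, 0, 1], [0, 0, -0.12, 0, 0, 0, 1], [0, 0, -0.12, 0, 0, 0, 1], [0, 0, -0.12, 0, 0, 0, 1], [0, 0, -0.12, 0, 0, 0, 1], [0, 0, -0.12, 0, 0, 0, 1], [0, 0, -0.12, 0, 0, 0, 1], [0, 0, -0.12, 0, 0, 0, 1], [0, 0, -0.12, 0, 0, 0, 1], [0, 0, -0.12, 0, 0, 0, 1], [0, 0, -0.12, 0, 0, 0, 1], [0, 0, -0.06, 0, 0, 0, 1]]]}}

```text
time: 10.52
position: [0.5717, 0.1096, 0.0936]
eef_rot: [0.583, 0.778, 0.187, 0.141]
force: [2.0, 2.4, 1.0]
width: 0.148
```

```bash
python3 st.py
```

```text
t 10.525 slope -0.0002 y 0.0003 h 0.0157 phi 1.573 tilt [ 0.    -0.001  1.   ] q [ 0.13  0.62 -0.59  2.37  2.21  0.42 -0.61] F tool [1.7 2.7 0.3] T [-0.41  0.31  0.12] w 0.148
```

{"api": "step_arm", "payload": {"increments": [[[0, 0, -0.06, 0, 0, 0, 1], [0, 0, -0.12, 0, 0, 0, 1], [0, 0, -0.12, 0, 0, 0, 1], [0, 0, -0.12, 0, 0, 0, 1], [0, 0, -0.12, 0, 0, 0, 1], [0, 0, -0.12, 0, 0, 0, 1], [0, 0, -0.12, 0, 0, 0, 1], [0, 0, -0.12, 0, 0, 0, 1], [0, 0, -0.12, 0, 0, 0, 1], [0, 0, -0.12, 0, 0, 0, 1], [0, 0, -0.12, 0, 0, 0, 1], [0, 0, -0.12, 0, 0, 0, 1], [0, 0, -0.06, 0, 0, 0, 1], [0, 0, 0, 0, 0, 0, 1]]]}}

```text
time: 12.28
position: [0.5722, 0.1092, 0.0938]
eef_rot: [-0.073, 0.969, 0.048, 0.229]
force: [4.2, -2.3, 1.8]
width: 0.145
```

```bash
python3 st.py
```

```text
t 12.275 slope 0.0002 y -0.0002 h 0.0156 phi 3.009 tilt [0.002 0.001 1.   ] q [-0.13  0.57 -0.23  2.39  2.71  0.3   0.3 ] F tool [-4.3 -2.8 -0.1] T [ 0.53 -0.42 -0.03] w 0.145
```

{"api": "step_arm", "payload": {"increments": [[[0, 0, -0.06, 0, 0, 0, 1], [0, 0, -0.12, 0, 0, 0, 1], [0, 0, -0.12, 0, 0, 0, 1], [0, 0, -0.12, 0, 0, 0, 1], [0, 0, -0.12, 0, 0, 0, 1], [0, 0, -0.12, 0, 0, 0, 1], [0, 0, -0.12, 0, 0, 0, 1], [0, 0, -0.08, 0, 0, 0, 1], [0, 0, -0.04, 0, 0, 0, 1], [0, 0, 0, 0, 0, 0, 1]]]}}

```text
time: 13.52
position: [0.5725, 0.1094, 0.094]
eef_rot: [-0.488, 0.841, -0.057, 0.228]
force: [5.6, -2.9, -0.3]
width: 0.149
```

```bash
python3 st.py
```

```text
t 13.525 slope 0.0006 y -0.0001 h 0.0156 phi -2.373 tilt [0.001 0.002 1.   ] q [-0.27  0.56 -0.03  2.4   3.08  0.29  0.82] F tool [ 0.2 -5.8  2.3] T [ 0.84  0.22 -0.06] w 0.149
```

{"api": "step_arm", "payload": {"increments": [[[0, 0, -0.03, 0, 0, 0, 1], [0, 0, -0.03, 0, 0, 0, 1], [0, 0, 0, 0, 0, 0, 1], [0, 0, 0, 0, 0, 0, 1], [0, 0, 0, 0, 0, 0, 1], [0, 0, 0, 0, 0, 0, 1], [0, 0, 0, 0, 0, 0, 1]]]}}

```text
time: 14.4
position: [0.5725, 0.1094, 0.094]
eef_rot: [-0.513, 0.826, -0.063, 0.226]
force: [5.1, -2.4, 1.0]
width: 0.149
```

```bash
python3 st.py;  python3 - <<'E'
from bench import vision
import cv2,numpy as np
c=vision.capture("wrist"); cv2.imwrite("pics/wrist5.png",c["pixels"])
for n in ("scene",):
    c=vision.capture(n)
    a,b=((100,245),(145,300)) if n=="top" else ((170,300),(155,330))
    cv2.imwrite(f"pics/{n}5.png",cv2.resize(cv2.convertScaleAbs(c["pixels"][a[0]:a[1],b[0]:b[1]],alpha=1.8),None,fx=4,fy=4,interpolation=cv2.INTER_CUBIC))
E
```

```text
t 14.4 slope 0.0006 y -0.0000 h 0.0156 phi -2.313 tilt [0.001 0.002 1.   ] q [-0.28  0.56 -0.01  2.4   3.11  0.29  0.86] F tool [-0.1 -5.6  1. ] T [ 0.86  0.25 -0.05] w 0.149
```

View pics/scene5.png

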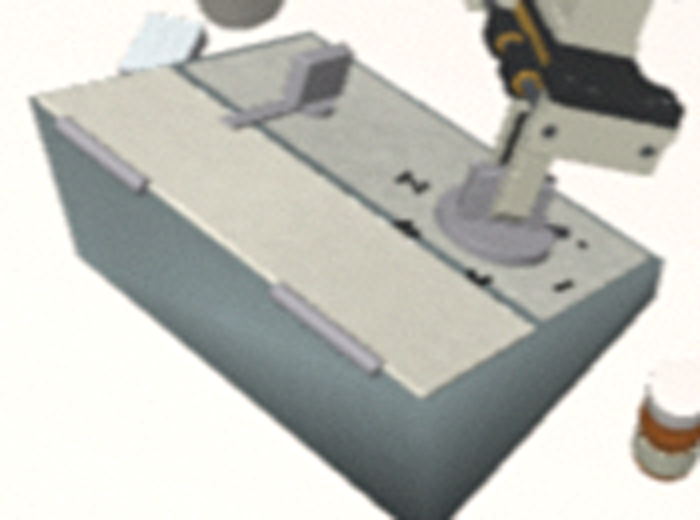

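View pics/wrist5.png

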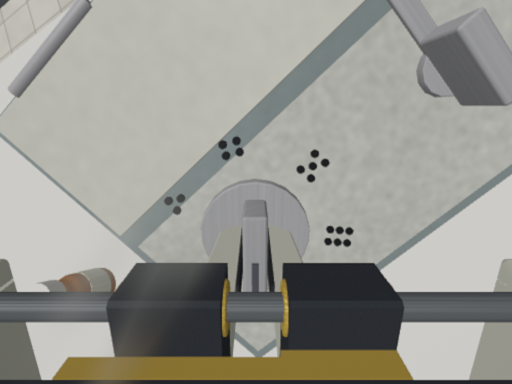

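Pointer on one dot: nose at (560,232) lines up with the dot at (582,244). Turning right to three.

{"api": "step_arm", "payload": {"increments": [[[0, 0, 0, 0, 0, 0, 1], [0, 0, 0.06, 0, 0, 0, 1], [0, 0, 0.12, 0, 0, 0, 1], [0, 0, 0.12, 0, 0, 0, 1], [0, 0, 0.12, 0, 0, 0, 1], [0, 0, 0.12, 0, 0, 0, 1], [0, 0, 0.12, 0, 0, 0, 1], [0, 0, 0.12, 0, 0, 0, 1], [0, 0, 0.12, 0, 0, 0, 1], [0, 0, 0.12, 0, 0, 0, 1], [0, 0, 0.12, 0, 0, 0, 1], [0, 0, 0.12, 0, 0, 0, 1], [0, 0, 0.12, 0, 0, 0, 1], [0, 0, 0.12, 0, 0, 0, 1], [0, 0, 0.12, 0, 0, 0, 1], [0, 0, 0.12, 0, 0, 0, 1], [0, 0, 0.08, 0, 0, 0, 1], [0, 0, 0, 0, 0, 0, 1]]]}}

```text
time: 16.75
position: [0.5718, 0.1093, 0.0936]
eef_rot: [0.337, 0.912, 0.139, 0.188]
force: [3.2, -2.6, 0.5]
width: 0.147
```

```bash
python3 st.py
```

```text
t 16.75 slope -0.0002 y 0.0000 h 0.0157 phi 2.150 tilt [ 0.001 -0.001  1.   ] q [ 0.02  0.59 -0.44  2.38  2.39  0.36 -0.22] F tool [-4.1  0.1  0.6] T [ 0.09 -0.68  0.11] w 0.147
```

{"api": "step_arm", "payload": {"increments": [[[0, 0, 0.06, 0, 0, 0, 1], [0, 0, 0.04, 0, 0, 0, 1], [0, 0, 0, 0, 0, 0, 1], [0, 0, 0, 0, 0, 0, 1], [0, 0, 0, 0, 0, 0, 1], [0, 0, 0, 0, 0, 0, 1], [0, 0, 0, 0, 0, 0, 1], [0, 0, 0, 0, 0, 0, 1]]]}}

```text
time: 17.75
position: [0.5718, 0.1094, 0.0936]
eef_rot: [0.382, 0.894, 0.148, 0.181]
force: [3.8, -3.9, 1.9]
width: 0.149
```

```bash
python3 st.py
```

```text
t 17.75 slope -0.0002 y 0.0001 h 0.0157 phi 2.051 tilt [ 0.001 -0.001  1.   ] q [ 0.04  0.59 -0.47  2.38  2.35  0.37 -0.28] F tool [-5.7  0.6 -0.6] T [ 0.23 -0.85  0.1 ] w 0.149
```

θ ≈ 0.480, held. Release and retreat along the axis.

{"api": "step_arm", "payload": {"increments": [[[0, 0, 0, 0, 0, 0, 0.4], [0, 0, 0, 0, 0, 0, 0.4], [0, 0, 0, 0, 0, 0, 0.4], [0, 0, 0, 0, 0, 0, 0], [0, 0, 0, 0, 0, -0.6, 0], [0, 0, 0, 0, 0, -1.2, 0], [0, 0, 0, 0, 0, -1.2, 0], [0, 0, 0, 0, 0, -1.2, 0], [0, 0, 0, 0, 0, -1.2, 0], [0, 0, 0, 0, 0, -0.8, 0], [0, 0, 0, 0, 0, 0, 0]]]}}

```text
time: 19.12
position: [0.5447, 0.1021, 0.1497]
eef_rot: [0.382, 0.894, 0.149, 0.181]
force: [0.2, 0.6, -1.3]
width: 1.002
```

```bash
python3 st.py;  python3 - <<'E'
from h import *
from bench import vision
c=vision.capture("wrist"); cv2.imwrite("pics/wrist6.png",c["pixels"]); np.savez("wrist6.npz",**c)
def rect(c,h,a0,y0,half=.075,px=4000):
    n=int(2*half*px); g=np.array([[a0+half,y0+half],[a0+half,y0-half],[a0-half,y0-half],[a0-half,y0+half]])
    src=proj(c,np.array([pl(a,y,h) for a,y in g])).astype(np.float32)
    return cv2.warpPerspective(c["pixels"],cv2.getPerspectiveTransform(src,np.array([[0,0],[n,0],[n,n],[0,n]],np.float32)),(n,n),flags=cv2.INTER_CUBIC)
cv2.imwrite("pics/r6.png",np.hstack([rect(c,.0026,SL,YD,.075,2600),rect(c,.040,SL,YD-.15,.075,2600)]))
E
```

```text
t 19.125 slope 0.0003 y 0.0007 h 0.0784 phi 2.051 tilt [ 0.001 -0.002  1.   ] q [-0.    0.44 -0.38  2.4   2.27  0.23 -0.23] F tool [ 0.6 -0.   1.3] T [0.23 0.18 0.06] w 1.002
```

View pics/r6.png

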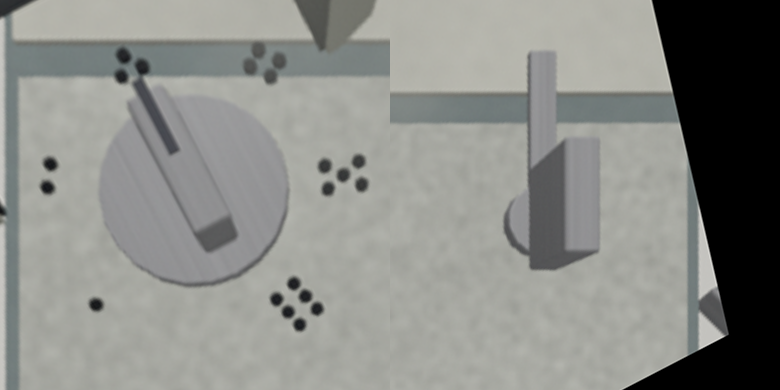

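View pics/wrist6.png

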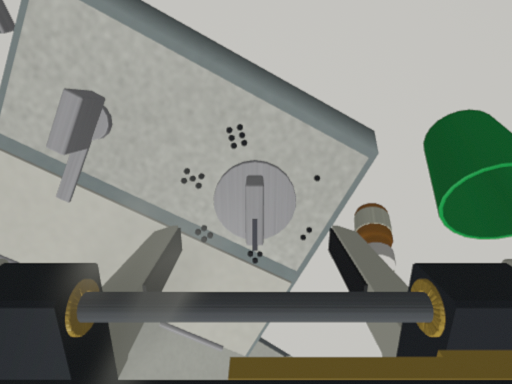

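Pointer is on three dots (rectified view: nose at (140,82), three-dot group at (131,66)), with the dial undisturbed. Moving over to the latch.

```bash
python3 d.py .0858 -.0740 .075 1.571 8 0
```

```text
rotvec [0.002 0.    0.48 ]
[[0,0,0.06,-1.66,-0.87,0.04,0],[0,0,0.06,-1.72,-0.77,0.03,0],[0.001,0,0.06,-1.75,-0.66,0.04,0],[0,0,0.06,-1.8,-0.56,0.04,0],[0,0,0.06,-1.82,-0.45,0.03,0],[0,0,0.06,-1.84,-0.34,0.04,0],[0.001,0,0.06,-1.87,-0.22,0.04,0],[0,0,0.06,-1.87,-0.12,0.03,0]] max [1.00e-03 0.00e+00 6.00e-02 1.87e+00 8.70e-01 4.00e-02 0.00e+00]
```

{"api": "step_arm", "payload": {"increments": [[[0, 0, 0.06, -1.66, -0.87, 0.04, 0], [0, 0, 0.06, -1.72, -0.77, 0.03, 0], [0, 0, 0.06, -1.75, -0.66, 0.04, 0], [0, 0, 0.06, -1.8, -0.56, 0.04, 0], [0, 0, 0.06, -1.82, -0.45, 0.03, 0], [0, 0, 0.06, -1.84, -0.34, 0.04, 0], [0, 0, 0.06, -1.87, -0.22, 0.04, 0], [0, 0, 0.06, -1.87, -0.12, 0.03, 0], [0, 0, 0, 0, 0, 0, 0], [0, 0, 0, 0, 0, 0, 0]]]}}

```text
time: 20.42
position: [0.5873, -0.0411, 0.1458]
eef_rot: [0.583, 0.778, 0.187, 0.14]
force: [-0.3, 0.3, 0.4]
width: 1.001
```

```bash
python3 st.py;  python3 - <<'E'
from h import *
from bench import vision
c=vision.capture("wrist"); cv2.imwrite("pics/wrist7.png",c["pixels"]); np.savez("wrist7.npz",**c)
def rect(c,h,a0,y0,half=.075,px=4000):
    n=int(2*half*px); g=np.array([[a0+half,y0+half],[a0+half,y0-half],[a0-half,y0-half],[a0-half,y0+half]])
    src=proj(c,np.array([pl(a,y,h) for a,y in g])).astype(np.float32)
    return cv2.warpPerspective(c["pixels"],cv2.getPerspectiveTransform(src,np.array([[0,0],[n,0],[n,n],[0,n]],np.float32)),(n,n),flags=cv2.INTER_CUBIC)
cv2.imwrite("pics/r7.png",np.hstack([rect(c,.008,SL,YD-.15,.075,2600),rect(c,.040,SL,YD-.15,.075,2600)]))
E
python3 d.py .0858 -.0740 .0145 1.571 8 0
```

```text
t 20.425 slope -0.0007 y -0.1488 h 0.0744 phi 1.572 tilt [-0.001 -0.001  1.   ] q [ 0.43  0.5  -0.5   2.3   2.16  0.11 -0.25] F tool [ 0.3  0.  -0.4] T [0.29 0.01 0.03] w 1.001
rotvec [ 0.001 -0.001  0.001]
[[0,0,0,-0.01,0.01,0.75,0],[0,0,0,-0.02,0,0.75,0],[0,-0.001,0,-0.01,0.01,0.75,0],[0,0,0.001,-0.01,0.01,0.75,0],[0,0,0,-0.02,0,0.75,0],[0,0,0,-0.01,0.01,0.75,0],[0.001,0,0,-0.01,0.01,0.75,0],[0,0,0,-0.02,0,0.75,0]] max [0.001 0.001 0.001 0.02  0.01  0.75  0.   ]
```

View pics/r7.png

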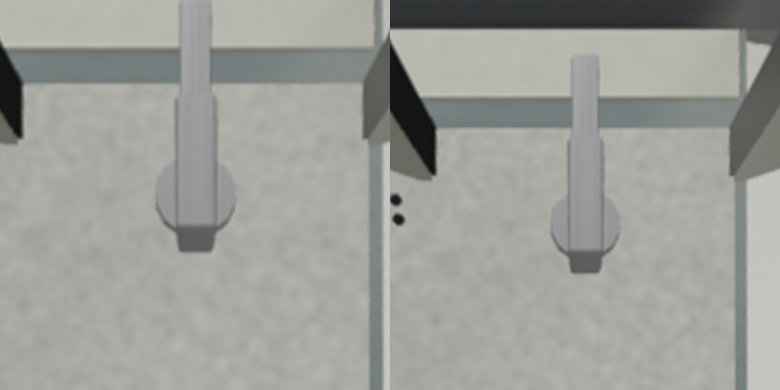

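View pics/wrist7.png

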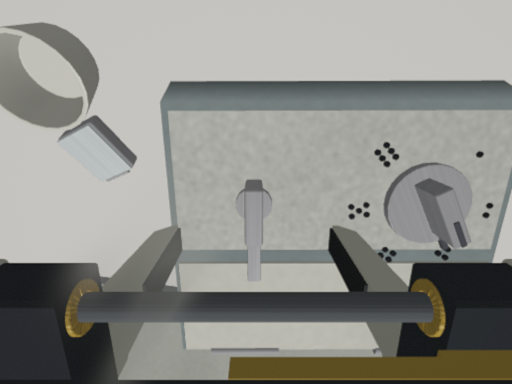

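Latch centred at (195,194) in the rectified view, as expected. Descending.

{"api": "step_arm", "payload": {"increments": [[[0, 0, 0, -0.02, 0.04, 0.6, 0], [0, 0, 0, -0.02, 0.03, 0.75, 0], [0, 0, 0, -0.03, 0, 0.8, 0], [0, 0, 0, 0, 0, 0.8, 0], [0, 0, 0, 0, 0, 0.8, 0], [0, 0, 0, 0, 0, 0.8, 0], [0, 0, 0, 0, 0, 0.8, 0.3], [0, 0, 0, 0, 0, 0.65, 0.3], [0, 0, 0, 0, 0, 0, 0.3]]]}}

```text
time: 21.6
position: [0.6146, -0.0345, 0.0925]
eef_rot: [0.584, 0.778, 0.187, 0.14]
force: [-0.4, -0.0, 0.4]
width: 0.732
```

```bash
python3 st.py
```

```text
t 21.6 slope 0.0001 y -0.1501 h 0.0142 phi 1.570 tilt [-0.001 -0.001  1.   ] q [ 0.47  0.65 -0.61  2.27  2.21  0.26 -0.28] F tool [ 0.1 -0.1 -0.6] T [ 0.3  -0.04  0.02] w 0.732
```

{"api": "step_arm", "payload": {"increments": [[[0, 0, 0, 0, 0, 0, 1], [0, 0, 0, 0, 0, 0, 1], [0, 0, 0, 0, 0, 0, 1], [0, 0, 0, 0, 0, 0, 1], [0, 0, 0, 0, 0, 0, 1], [0, 0, 0, 0, 0, 0, 1], [0, 0, 0, 0, 0, 0, 1], [0, 0, 0, 0, 0, 0, 1]]], "grip_force": 60}}

```text
time: 22.6
position: [0.6145, -0.0343, 0.0931]
eef_rot: [0.584, 0.778, 0.187, 0.14]
force: [-0.3, 1.5, 0.6]
width: 0.146
```

```bash
python3 st.py
```

```text
t 22.6 slope 0.0004 y -0.1498 h 0.0147 phi 1.571 tilt [-0.001 -0.001  1.   ] q [ 0.47  0.65 -0.61  2.27  2.21  0.25 -0.28] F tool [ 1.5  0.4 -0.5] T [0.21 0.46 0.06] w 0.146
```

Gripped. Turn right about 1.0 rad in steps, first past the block point.

{"api": "step_arm", "payload": {"increments": [[[0, 0, 0.06, 0, 0, 0, 1], [0, 0, 0.08, 0, 0, 0, 1], [0, 0, 0.08, 0, 0, 0, 1], [0, 0, 0.08, 0, 0, 0, 1], [0, 0, 0.08, 0, 0, 0, 1], [0, 0, 0, 0, 0, 0, 1]]]}}

```text
time: 23.35
position: [0.6145, -0.0341, 0.0931]
eef_rot: [0.72, 0.653, 0.211, 0.102]
force: [-1.4, 3.6, 2.5]
width: 0.143
```

```bash
python3 st.py
```

```text
t 23.35 slope 0.0004 y -0.1496 h 0.0147 phi 1.189 tilt [-0.002 -0.     1.   ] q [ 0.53  0.67 -0.7   2.27  2.08  0.31 -0.52] F tool [ 3.9 -0.7 -2.4] T [ 0.36  0.7  -0.2 ] w 0.143
```

{"api": "step_arm", "payload": {"increments": [[[0, 0, 0.08, 0, 0, 0, 1], [0, 0, 0.08, 0, 0, 0, 1], [0, 0, 0.08, 0, 0, 0, 1], [0, 0, 0.08, 0, 0, 0, 1], [0, 0, 0.08, 0, 0, 0, 1], [0, 0, 0.08, 0, 0, 0, 1], [0, 0, 0.08, 0, 0, 0, 1], [0, 0, 0.04, 0, 0, 0, 1], [0, 0, 0, 0, 0, 0, 1]]]}}

```text
time: 24.48
position: [0.6146, -0.0339, 0.0932]
eef_rot: [0.881, 0.412, 0.231, 0.035]
force: [-1.5, 4.6, 3.5]
width: 0.146
```

```bash
python3 st.py
```

```text
t 24.475 slope 0.0006 y -0.1495 h 0.0147 phi 0.592 tilt [-0.002  0.001  1.   ] q [ 0.63  0.73 -0.87  2.26  1.92  0.41 -0.94] F tool [ 3.9 -3.2 -3.2] T [ 0.93  0.66 -0.01] w 0.146
```

{"api": "step_arm", "payload": {"increments": [[[0, 0, 0.03, 0, 0, 0, 1], [0, 0, 0, 0, 0, 0, 1], [0, 0, 0, 0, 0, 0, 0.4], [0, 0, 0, 0, 0, 0, 0.4], [0, 0, 0, 0, 0, 0, 0.4], [0, 0, 0, 0, 0, 0, 0.4], [0, 0, 0, 0, 0, -0.6, 0.4], [0, 0, 0, 0, 0, -1.2, 0.4], [0, 0, 0, 0, 0, -1.2, 0.4], [0, 0, 0, 0, 0, -1.2, 0.4], [0, 0, 0, 0, 0, -1.2, 0.4], [0, 0, 0, 0, 0, -1.2, 0.4], [0, 0, 0, 0, 0, -0.8, 0.4], [0, 0, 0, 0, 0, 0, 0.4]]]}}

```text
time: 26.22
position: [0.5824, -0.0443, 0.1604]
eef_rot: [0.887, 0.398, 0.232, 0.033]
force: [-0.0, -0.5, -1.0]
width: 0.6
```

```bash
python3 st.py;  python3 - <<'E'
from h import *
from bench import vision
c=vision.capture("wrist"); cv2.imwrite("pics/wrist8.png",c["pixels"])
for n in ("top","scene"):
    c=vision.capture(n); np.savez(n+"8.npz",**c); cv2.imwrite(f"pics/{n}8.png",cv2.convertScaleAbs(c["pixels"],alpha=1.3))
    a,b=((100,245),(145,300)) if n=="top" else ((170,300),(155,330))
    cv2.imwrite(f"pics/{n}8c.png",cv2.resize(cv2.convertScaleAbs(c["pixels"][a[0]:a[1],b[0]:b[1]],alpha=1.8),None,fx=4,fy=4,interpolation=cv2.INTER_CUBIC))
E
```

```text
t 26.225 slope 0.0009 y -0.1504 h 0.0900 phi 0.561 tilt [-0.001 -0.003  1.   ] q [ 0.62  0.52 -0.76  2.29  1.65  0.22 -0.74] F tool [-0.7  0.1  0.8] T [ 0.14 -0.31  0.03] w 0.6
```

View pics/wrist8.png

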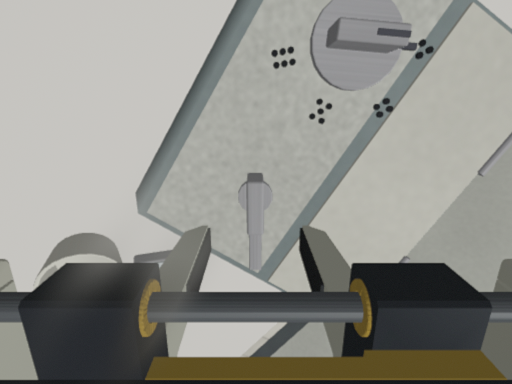

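View pics/scene8c.png

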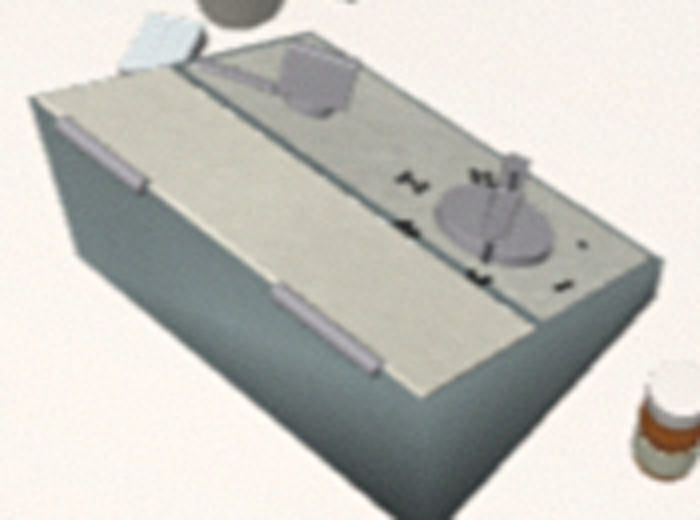

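View pics/top8.png

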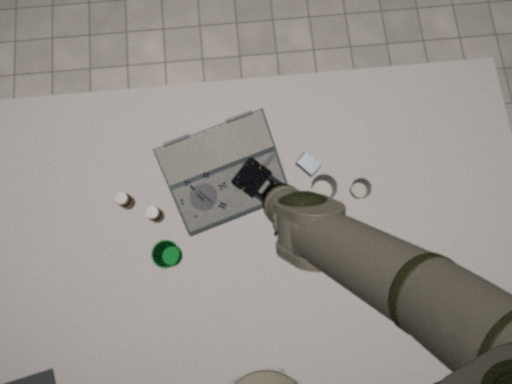

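The latch arm is off the lid edge, at (235,78) in the scene crop, and it stayed there after release. The dial is on three: nose (487,252), dots (480,277). All bystanders are where they were in the first top view, and the gripper is clear. Handing in.

```bash
python3 -c "
from bench import job
print(job.job_done())"
```

```text
the job is handed in; nothing more can be done
None
```

The lock box is unlocked, and I handed the job in at about 26 s of the 72 s limit. No verdict was reported.

- **Dial:** I gripped it once and turned it right to five (−1.44 rad), left to one (2.40), then right to three (0.48). I paused for more than half a second on each. Tool readings were within 0.01 rad of each mark, and camera views showed the pointer on each group of dots.
- **Latch:** I turned it right past the click to about 1.01 rad on the tool reading, near the stop at 1.02, then let go and backed the gripper 9 cm off the plate. Afterwards the pictures showed the catch arm clear of the lid and still turned, with the dial still on three.
- **Bystanders:** the cup, vials, ramekins and pillbox were at the same pixels in the top view as at the start.
- **Forces:** wrist force read at the end of each move stayed under about 7 N.
- **Disagreements:**
  - My first box fit put the dial axis about 2.3 mm too low on the slope. I corrected it from the dots before gripping.
  - The first approach stopped about 2.5 cm short because of joint-speed limits. I corrected it before descending.

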